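# Shut the paint box in the sign painter's workshop

## Robot

A 6-joint arm with a two-finger parallel gripper is mounted at the origin on the work surface. World frame = base frame: x ahead of the robot, y to its left, z up, the work surface at z = 0. Lengths are in mm, angles in rad, forces in N, time in s.
With the tool pointing down it reaches from about 250 to 775 mm from the base axis. Payload 4 kg.
Tool frame: the origin (TCP) lies on the centre line of the jaws, within the pads' length; the fingertips stand 17 mm ahead of it and the grasp point (between the pads) lies 2 mm behind it; y points along the fingers, x is the direction in which the jaws open and shut, and the axes are right-handed (so a half turn about y gives the same grasp; the last joint's range is limited). The gripper opens to 94 mm and grips with 3 to 60 N. Pads are 16 mm wide; open, the fingers measure 119 mm over their backs; the gripper's body (75 mm by 177 mm) begins 78 mm behind the grasp point.
Start: joints at [-1.367, 0.087, 1.371, -0, 1.684, -0.103], TCP at [166.102, -524.336, 222.506] pointing down, gripper open.
Joint ranges: [-3.1, 3.1], [-0.76, 2.03], [0.27, 2.55], [-1.08, 4.22], [0.17, 2.65], [-2.57, 2.57]. Speed limits (rad/s): [2.79, 2.79, 3.14, 3.14, 3.14, 3.14].

## Interface

Orientations are given as a rotation vector (axis times angle).
In Python, from cell import ctrl, get_image, ticket gives the robot as it stands.
- The arm moves only by the shell command python3 -m crank 'ROWS'. ROWS is text: rows parted by semicolons, each of 5 numbers parted by spaces: the shift along the tool's x, y, z in cm, then the turn about the tool's y in degrees, then the finger opening in cm, from 0 to 9.4. A call has exactly 5 rows; each row is the pose to reach, as a shift and turn from the pose measured when the call began, along the tool's axes at that moment; what a row does not reach only later rows make up. A row lasts 1/8 s, in which the tool goes at most 62.5 mm and 10.7 degrees, less where a joint would pass 70% of its speed; a pose out of reach is approached as far as the arm can. A call with a gripper value outside its range is refused whole. The fingers move at their own pace and stop on an object; the grip force is fixed at half the most. Time passes only in rows, so rows that repeat a pose let the fingers close, or fill a call up. It gives the time, the measured TCP pose, the force and the opening at its end, in the units of the state.
- ctrl.read_state(): the state, without advancing time (a new reading comes with each control period).
- get_image(name): name is "side" or "top" or "wrist"; returns a dict with "pixels" (384x512x3 uint8, red, green, blue), "fovy" (degrees; the focal length in pixels is half the picture's height over the tangent of half this angle, whatever the lens; pixels are square), "cx", "cy" (the principal point, pixels), "k1" (the pictures are not rectified: a ray, as slopes to the right and down, at radius r is drawn at 1 + k1 r^2 times it, then the intrinsics apply), "R" (3x3) and "t" (3): a world point X has camera coordinates R X + t. Camera axes: x right, y down, z forward; pixel columns grow to the right and rows downward; lengths in mm; the calibration is good to about 2 mm. A picture is of the moment at which its call begins. There is no depth.
- ticket.hand_in(): hands the job in, once; it reports no verdict.
The state is a dict: "t": time; "joints": joint angles; "qd": joint speeds; "effort": joint torques, N m; "tool_pos": TCP position; "tool_rot": TCP orientation; "contact_force": force on the tool from outside, world axes, zero at the start; "moment": the same for the moment, N m; "opening": opening from 0.0 (shut) to 1.0 (fully open).
Only numpy, scipy, OpenCV 4.12 (cv2) and the standard library are available. Lean on these libraries where they do the work, as an engineer would, in place of code of your own. Each camera call takes 0.05 s, during which the arm holds its last target.

## Task

Both hinged boxes on the sign painter's bench stand open with their lids leaning back. Shut the green box with the paint jars: push its lid past upright from behind and let it fall shut by its own weight, without pressing it down by hand. Leave the lid of the plain wooden brush box open.

Things in the scene. Friction and masses are not known exactly. Their poses are not given: they have to be found in the camera images.
- paint_lid (a joint): Angle of the green box's lid: 0 shut, 1.57 upright, 1.82 leaning back on its stop (start). Flat green panel with brass fittings, no knob, 170 mm from hinge to free edge, 180 mm wide, 12 mm thick, 0.35 kg. Nearly free hinge: below about 1.45 it falls shut by its weight, above 1.55 it falls back open. Its box, 170 x 180 x 100 mm high, is fixed and holds six paint jars.
- paint_hinge (a point): Middle of the green box's hinge line, 100 mm above the table; it does not turn with the lid. Its z points up; its x is level and points out of the box on the hinge side, the way the open lid leans; its y runs along the hinge. The box's centre lies 85 mm to its -x. The lid is shut by pushing its free part towards -x.
- paint_edge (a point): Middle of the free edge of the paint box's lid, on the outer face (the face that looks up when shut and that is the back, to push on, when open); it moves with the lid. At the start it is about 262 mm above the table and 54 mm to the +x side of the hinge line; it rises to 270 mm as the lid passes upright, so push with the fingertips 15 to 30 mm below it and keep the hand clear above.
- brush_lid (a joint): Angle (rad) of the lid of the other box, of the same size and kind, plain brown wood with dark steel fittings and brushes inside; same meaning of values. It starts open at about 1.82 and must stay open.

How it is judged:
By the outcome, as a careful person would: the job done as asked, in the order asked, and still so for the second after the job is handed in, with the robot touching nothing.
It also fails if it takes over 29 s, if anything falls off the work surface, if the arm or the gripper's body presses on something with over 40 N, if the wrist force passes 120 N, or if a joint passes its speed limit or range.

## Working session

There is one attempt and no reset: what is moved stays moved. The work goes in short steps, Python scripts to look and compute and a shell command to move; the robot and the scene stay as the last step left them, time stands still between calls to the robot, and variables do not carry over. Pictures are saved under pics/ and viewed, and the job is handed in when it is done.

```bash
ls; mkdir -p pics; python3 - <<'E'
from cell import ctrl,get_image
import cv2,pickle
s=ctrl.read_state();print(s)
d={}
for n in("side","top","wrist"):
    im=get_image(n);d[n]=im
    cv2.imwrite(f"pics/{n}0.png",im["pixels"][:,:,::-1])
    print(n,{k:v for k,v in im.items() if k!="pixels"})
pickle.dump(d,open("d0.pkl","wb"))
E
```

```text
pics
{'t': 0.0, 'joints': array([-1.36711377e+00,  8.79041333e-02,  1.37224717e+00, -4.44643888e-05,
        1.68357668e+00, -1.03121647e-01]), 'qd': array([-0.00089582, -0.00053277,  0.00035194,  0.0010216 ,  0.00010654,
        0.0009134 ]), 'effort': array([-7.57675070e-05, -3.40178275e+01, -3.02432942e+01,  7.18917092e-02,
        3.28360533e-02, -1.62543643e-04]), 'tool_pos': array([ 165.97389627, -523.82432577,  221.33552409]), 'tool_rot': array([-1.33742152,  0.98142187, -0.97874499]), 'contact_force': array([-0.2248903 ,  0.24311845,  0.31307303]), 'moment': array([ 0.03434576, -0.02398889, -0.02446267]), 'opening': 1.001514678619777}
side {'fovy': 54.89236136266809, 'cx': 257.24534011592516, 'cy': 198.4621815020605, 'k1': -0.0404710625708631, 'R': array([[-0.88609925,  0.4634866 ,  0.002881  ],
       [ 0.37935935,  0.72880699, -0.57002355],
       [-0.26629797, -0.50400451, -0.8216233 ]]), 't': array([ 381.00532944,  -71.75377851, 1138.69610308])}
top {'fovy': 53.31144554185128, 'cx': 255.67058303532514, 'cy': 196.82184475425822, 'k1': -0.050419169365417224, 'R': array([[ 0.02067032, -0.99974823, -0.00872979],
       [-0.99741037, -0.0200188 , -0.06907829],
       [ 0.06888613,  0.01013506, -0.99757305]]), 't': array([1.05075675e+00, 4.54605339e+02, 1.14174858e+03])}
wrist {'fovy': 61.277673499649886, 'cx': 246.71497510703574, 'cy': 192.744345609935, 'k1': -0.09301236536479579, 'R': array([[ 0.30220005, -0.95324169, -0.0023248 ],
       [-0.9148977 , -0.29072715,  0.28007128],
       [-0.2676515 , -0.0825106 , -0.95997639]]), 't': array([-548.70910044,  -30.28400603,  393.70315306])}
```

View pics/top0.png

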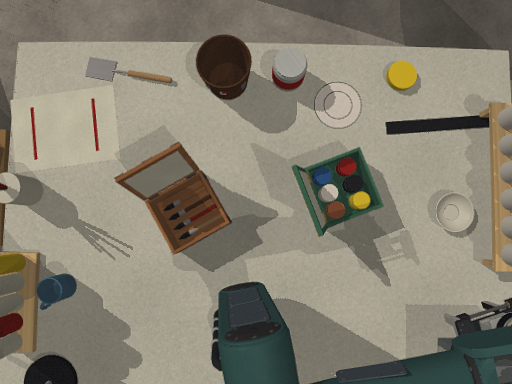

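View pics/side0.png

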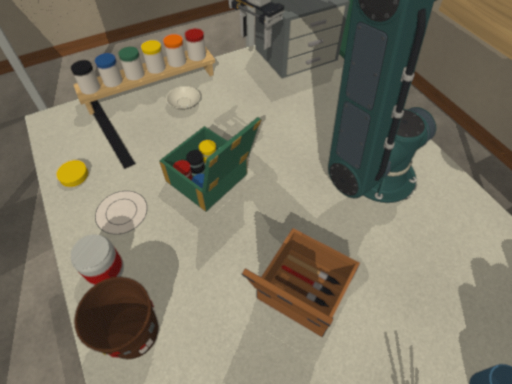

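```bash
python3 - <<'E'
from scipy.spatial.transform import Rotation as R
print(R.from_rotvec([-1.33742152,  0.98142187, -0.97874499]).as_matrix().round(3))
E
```

```text
[[ 0.302 -0.     0.953]
 [-0.953  0.002  0.302]
 [-0.002 -1.     0.   ]]
```

```bash
python3 - <<'E'
import pickle,cv2,numpy as np
d=pickle.load(open("d0.pkl","rb"))
a=d["top"]["pixels"][130:250,270:400,::-1]; b=d["side"]["pixels"][90:220,145:280,::-1]
a=cv2.resize(a,None,fx=5,fy=5,interpolation=2);cv2.imwrite("pics/topz.png",a[:600])
b=cv2.resize(b,None,fx=4.4,fy=4.4,interpolation=2);cv2.imwrite("pics/sidez.png",b)
E
```

```text
(no output)
```

View pics/topz.png

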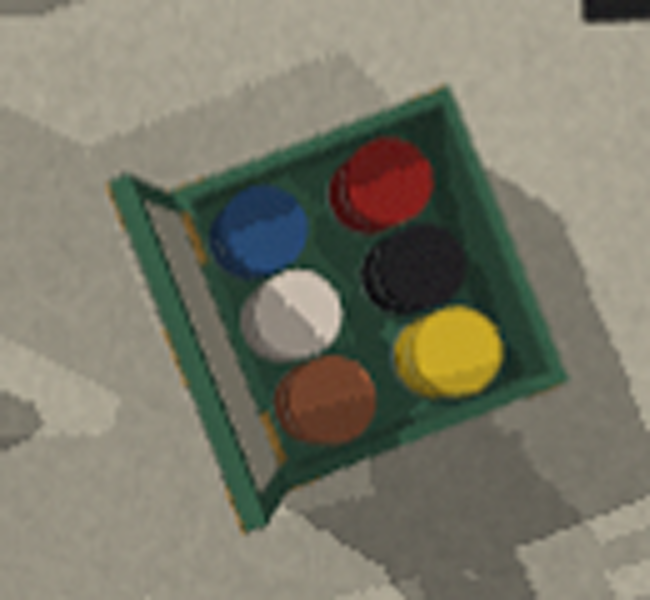

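View pics/sidez.png

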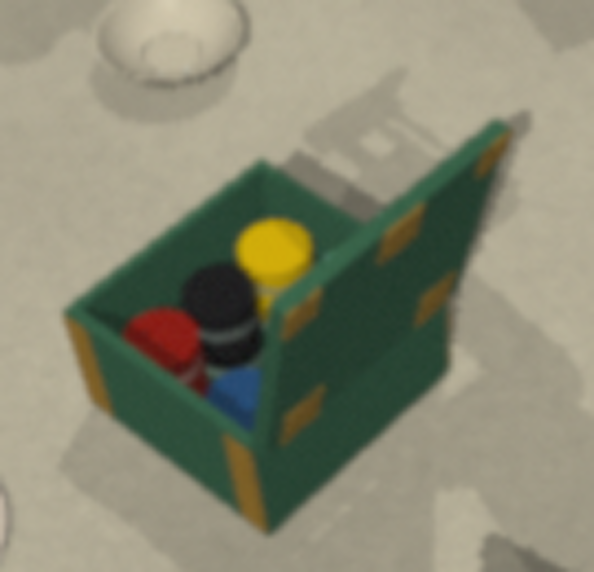

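```bash
cat > h.py <<'E'
import numpy as np,cv2
def ray(im,p):
    f=192/np.tan(np.radians(im["fovy"]/2))
    K=np.array([[f,0,im["cx"]],[0,f,im["cy"]],[0,0,1]])
    n=cv2.undistortPoints(np.array([[p]],float),K,np.array([im["k1"],0,0,0,0]))[0,0]
    R=im["R"];c=-R.T@im["t"];v=R.T@np.array([n[0],n[1],1]);return c,v/np.linalg.norm(v)
def onz(im,p,z):
    c,v=ray(im,p);return c+v*(z-c[2])/v[2]
def tri(i1,p1,i2,p2):
    c1,v1=ray(i1,p1);c2,v2=ray(i2,p2)
    s=np.linalg.lstsq(np.c_[v1,-v2],c2-c1,rcond=None)[0]
    a=c1+s[0]*v1;b=c2+s[1]*v2;return (a+b)/2,np.linalg.norm(a-b)
E
python3 - <<'E'
import pickle,numpy as np
from h import *
np.set_printoptions(precision=1,suppress=True)
d=pickle.load(open("d0.pkl","rb"));T,S=d["top"],d["side"]
A=onz(T,(291.9,166.6),262);B=onz(T,(318.9,235.8),262)
print("edge top",A,B,np.linalg.norm(A-B))
print(tri(T,(291.9,166.6),S,(208.2,160.5)),tri(T,(318.9,235.8),S,(261.2,119.3)))
F=onz(T,(359,147.4),100);G=onz(T,(383.3,205.5),100)
print("front rim",F,G,np.linalg.norm(F-G))
u=(A-B);u/=np.linalg.norm(u);print("y dir",u)
x=np.array([-u[1],u[0],0]); 
M=(A+B)/2; w=(F+G)/2
if x@(M-w)<0:x=-x
print("x dir",x,"edge mid",M,"front mid",w,"diff along x",x@(M-w),"(exp 224)")
print("hinge from edge",M-54*x,"hinge from front",w+170*x)
h0=(M-54*x+w+170*x)/2
for i in(T,S):
    pass
E
```

```text
edge top [511.7 -77.4 262. ] [ 348.1 -143.6  262. ] 176.52195346434698
(array([512.4, -77.8, 264.2]), np.float64(2.304570686540947)) (array([ 346.9, -142.8,  262.4]), np.float64(2.9175369776482056))
front rim [ 595.1 -280.7  100. ] [ 431.4 -349.5  100. ] 177.48014192193375
y dir [0.9 0.4 0. ]
x dir [-0.4  0.9  0. ] edge mid [ 429.9 -110.5  262. ] front mid [ 513.3 -315.1  100. ] diff along x 220.91140392532114 (exp 224)
hinge from edge [ 450.2 -160.6  262. ] hinge from front [ 449.5 -157.5  100. ]
```

```bash
python3 -m crank '0 -5 0 0 0; 0 -10 0 -2 0; 0 -13 0 -4.4 0; -5 -13 5 -4.4 0; -8 -13 8 -4.4 0'
```

```text
t: 0.78
tool_pos: [218.7, -422.7, 351.6]
tool_rot: [-1.365, 0.923, -0.922]
contact_force: [1.5, -0.5, 0.7]
opening: 0.501
```

```bash
python3 -m crank '-3.5 0 4 0 0; -7.5 0 9 0 0; -11.5 0 13.5 0 0; -15.5 0 18.5 0 0; -18 0 21.5 0 0'
```

```text
t: 1.4
tool_pos: [351.5, -173.1, 352.2]
tool_rot: [-1.365, 0.922, -0.92]
contact_force: [-0.7, -0.4, 0.2]
opening: 0.009
```

```bash
python3 -m crank '-4 0 4.5 0 0; -7.5 0 8.5 0 0; -8.3 0 9.7 0 0; -8.3 0 9.7 0 0; -8.3 0 9.7 0 0'; python3 - <<'E'
from cell import ctrl,get_image
import cv2
from scipy.spatial.transform import Rotation as R
s=ctrl.read_state();print(s["tool_pos"],R.from_rotvec(s["tool_rot"]).as_matrix().round(3))
for n in("side","top"):
    cv2.imwrite(f"pics/{n}1.png",get_image(n)["pixels"][:,:,::-1])
E
```

```text
t: 2.02
tool_pos: [409.8, -60.9, 352.3]
tool_rot: [-1.365, 0.923, -0.922]
contact_force: [0.7, -0.7, 0.4]
opening: 0.005
[409.84170304 -60.87992846 352.30634812] [[ 0.374 -0.     0.928]
 [-0.928  0.002  0.374]
 [-0.001 -1.     0.001]]
```

View pics/side1.png

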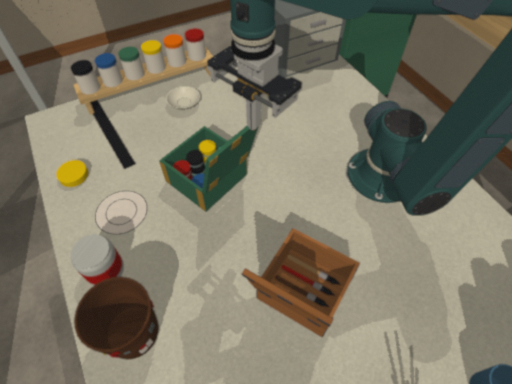

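The side view shows both lids open. The closed fingers (tips near (252,127)) are above and behind the green lid. Next I lower to push height, well behind the lid.

```bash
python3 -m crank '0 4 0 0 0; 0 8 0 0 0; 0 9.5 0 0 0; 0 9.5 0 0 0; 0 9.5 0 0 0'; python3 - <<'E'
from cell import get_image
import cv2,numpy as np
a=get_image("side")["pixels"][60:220,145:305,::-1];b=get_image("top")["pixels"][90:250,230:390,::-1]
cv2.imwrite("pics/c2.png",cv2.resize(np.hstack([a,b]),None,fx=2.5,fy=2.5,interpolation=2))
E
```

```text
t: 2.75
tool_pos: [410.6, -61.3, 259.4]
tool_rot: [-1.363, 0.921, -0.925]
contact_force: [-0.3, 0.5, -0.9]
opening: 0.008
```

View pics/c2.png

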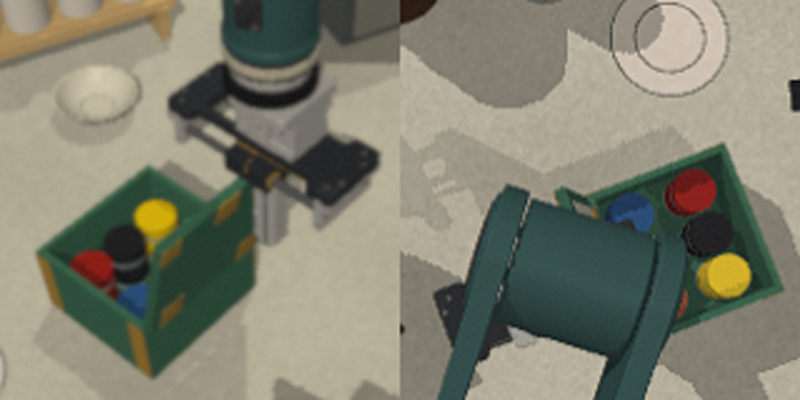

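The fingers are centred behind the lid with the tips about 20 mm below its edge, and they match the projected position. Now the push.

```bash
python3 -m crank '2 0 0 0 0; 3.5 0 0 0 0; 4.5 0 0 0 0; 5.3 0 0 0 0; 6 0 0 0 0'; python3 - <<'E'
from cell import get_image
import cv2,numpy as np
a=get_image("side")["pixels"][60:220,145:305,::-1]
cv2.imwrite("pics/c3.png",cv2.resize(a,None,fx=3,fy=3,interpolation=2))
E
```

```text
t: 3.48
tool_pos: [433.2, -117.3, 259.3]
tool_rot: [-1.363, 0.921, -0.925]
contact_force: [0.1, 1.1, 0.9]
opening: 0.0
```

View pics/c3.png

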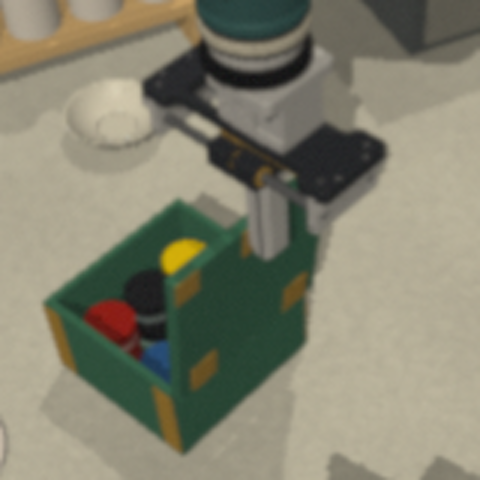

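The fingertip is on the lid's back near (268,250) and the lid is rising. I'll continue past upright.

```bash
python3 -m crank '1 0 0 0 0; 2 0 0 0 0; 3 0 0 0 0; 4 0 0 0 0; 4.8 0 0 0 0'; python3 - <<'E'
from cell import get_image
import cv2,numpy as np
a=get_image("side")["pixels"][60:220,145:305,::-1]
cv2.imwrite("pics/c4.png",cv2.resize(a,None,fx=3,fy=3,interpolation=2))
E
```

```text
t: 4.15
tool_pos: [451.5, -163.3, 259.1]
tool_rot: [-1.364, 0.922, -0.926]
contact_force: [-0.1, 0.3, 0.1]
opening: 0.005
```

View pics/c4.png

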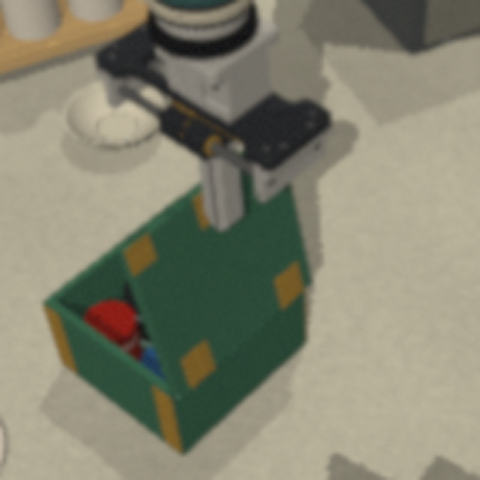

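The lid has tipped well past upright and is falling free of the fingers. I'll back off now.

```bash
python3 -m crank '-2 0 0 0 0; -4 -2 0 0 0; -6 -5 0 0 0; -8 -8 0 0 0; -8 -8 0 0 0'; python3 -m crank '0 0 0 0 0; 0 0 0 0 0; 0 0 0 0 0; 0 0 0 0 0; 0 0 0 0 0';python3 - <<'E'
from cell import get_image,ctrl
import cv2,numpy as np
cv2.imwrite("pics/s5.png",get_image("side")["pixels"][:,:,::-1])
cv2.imwrite("pics/t5.png",get_image("top")["pixels"][:,:,::-1])
s=ctrl.read_state();print(s["t"],s["contact_force"],abs(s["qd"]).max())
E
```

```text
t: 4.82
tool_pos: [421.8, -88.2, 342.0]
tool_rot: [-1.363, 0.914, -0.93]
contact_force: [0.5, 0.7, -0.6]
opening: 0.006
t: 5.45
tool_pos: [421.8, -88.3, 341.6]
tool_rot: [-1.363, 0.915, -0.93]
contact_force: [-0.7, -1.1, 0.1]
opening: 0.004
5.55 [ 0.7873013   0.18794867 -0.5020325 ] 0.0018905799056055373
```

View pics/s5.png

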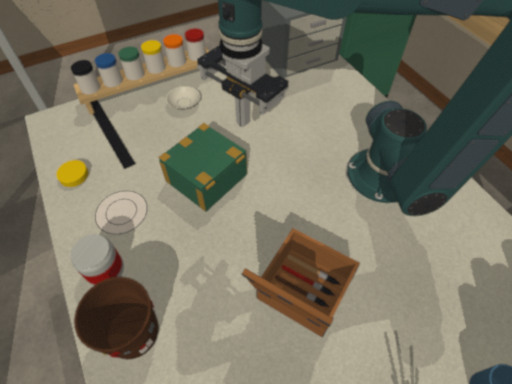

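View pics/t5.png

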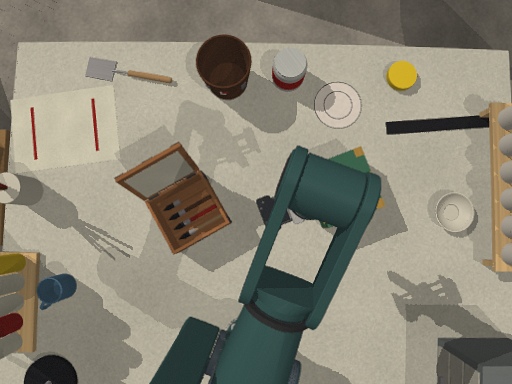

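The green lid lies flat and shut at (203,165) in the side view. The brush lid is still open at (285,290), and the gripper is clear of everything and still.

```bash
python3 - <<'E'
from cell import ticket
print(ticket.hand_in())
E
```

```text
the job is handed in; nothing more can be done
None
```

The green paint box is shut and the brush box is still open. I pushed the green lid from behind with closed fingertips, about 20 mm below its free edge. Once past upright it fell shut on its own, and I backed the hand off and raised it without touching the lid again.

- **Last pictures (side and top):** the green lid lies flat on its box, the brush lid still leans open, and nothing else has moved. In the top view the arm hides part of the green box, so the side view is the main evidence that it is shut.
- **Robot:** it stood still at 5.55 s with no contact force beyond noise (about 1 N), and the fingertips were about 225 mm above the shut lid and away from everything.
- **Measurements:** the free edge and box rim came out at 177 mm wide against the 180 mm given. The two estimates of the hinge position agreed to about 3 mm. No check failed.

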